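# Hang the bin of bridge blanks on the louvred panel

## Task

Hang the blue bin of violin bridge blanks on the louvred panel, in the free place of the top row over the blue label: lift it over the louvre, feel for the pocket and let it down until the lip has dropped fully home behind the louvre, without forcing it. Then, still holding it, give it a short firm tug straight away from the panel to prove that it has caught, and leave it hanging there with all the blanks in it and the red bin undisturbed.

Things in the scene. Friction and masses are not known exactly. Their poses are not given: they have to be found in the camera images.
- blue_bin: Blue bin to hang, loose on the bench, 0.15 to 0.26 kg in all. 100 mm deep (x), 60 wide (y), 66 high, walls 3 mm. Origin: centre of its underside, z up; -x is its low scooped front (32 mm high), +x the full-height rear wall with the lip. Side walls are full height from x = -15 to +50 mm: grip these from outside. Behind the rear wall's top a bridge (z = 63 to 66 mm) runs back 9.5 mm to the lip.
- blue_lip: The blue bin's down-turned lip, fixed to it: a plate 3 mm thick (x), 50 wide (y), 12 high below the bridge. Origin: centre of its lower edge, (58, 0, 51) mm in the bin's frame, same axes. 6.5 mm is free between lip and rear wall for the louvre's tongue. Hung, it has 2 mm play either way in x; let go, the bin leans forward up to 5 degrees. A firm tug is 10 N or more (6 N at the very least; over 35 N is forcing).
- lip_edge (a point): Centre of the lip's lower edge, (58, 0, 51) mm in the bin's frame, same axes. It goes behind a louvre of the panel's top row: an upright steel tongue 42 mm wide and 2.5 thick, top edge 180 mm above the bench, 7 mm off the panel's face: a pocket 7 mm wide, 16 deep, open at the top. Above it the face is bare and flat for 55 mm. Home, the bridge rests on the tongue and the bin's underside is 117 mm above the bench.
- place (a point): Nominal middle of the free pocket's mouth, 180 mm above the bench (true height), sideways at the louvre's middle, axes as the base's; the real pocket is up to 12 mm nearer or farther in x, with the panel: feel or look for it. The blue label (50 mm wide) lies on the board below, 40 to 65 mm in front of it. The place by the green label, 100 mm beside, is free too; the outer two hold a grey and an orange bin, fast.
- base: Wooden base board (440 mm along y, 15 mm thick) fixed on the bench, carrying a grey steel louvred panel, 400 mm wide, upright, 238 mm high. Origin: on the bench under the middle of the panel's front face when its slotted feet are in mid-slot; x points into the panel (away from the robot), z up. The panel is square to the board but may be bolted up to 12 mm nearer or farther in x: not measured.
- blank1: Maple bridge blank, 34 x 42 x 5 mm, 12 g, loose, lying flat in the blue bin. Origin: centre of its underside.
- blank2: Maple bridge blank like blank1, loose in the blue bin.
- blank3: Maple bridge blank like blank1, lying on top of blank1 in the blue bin.
- red_bin: Red bin of the same make, holding brass fittings, standing on the bench (to be left alone). Origin: centre of its underside.

How it is judged:
On the way, in this order (a step that is already met when the one before it is completed fails the run):
1. the blue bin's lip is fully home behind the louvre over the blue label, the bin upright, the lip not under load (((x of louvre_left in the frame of blue_lip between -0.009 and -0.0015 m and y of louvre_left in the frame of blue_lip between -0.025 and 0.025 m and z of louvre_left in the frame of blue_lip between 0.001 and 0.009 m) or (x of louvre_right in the frame of blue_lip between -0.009 and -0.0015 m and y of louvre_right in the frame of blue_lip between -0.025 and 0.025 m and z of louvre_right in the frame of blue_lip between 0.001 and 0.009 m)) and y of lip_edge in the frame of place between -0.02 and 0.02 m and angle between blue_bin's own z axis and vertical below 0.15 rad and contact force between blue_lip and anything else below 5 N), for 0.1 s.
2. held in the fingers, the hung bin is tugged away from the panel, the lip pulling on the louvre's back with more than 6 N (((x of louvre_left in the frame of blue_lip between -0.0045 and -0.001 m and y of louvre_left in the frame of blue_lip between -0.025 and 0.025 m and z of louvre_left in the frame of blue_lip between 0.001 and 0.009 m) or (x of louvre_right in the frame of blue_lip between -0.0045 and -0.001 m and y of louvre_right in the frame of blue_lip between -0.025 and 0.025 m and z of louvre_right in the frame of blue_lip between 0.001 and 0.009 m)) and y of lip_edge in the frame of place between -0.02 and 0.02 m and contact force between blue_lip and anything else above 6 N and contact force between the fingers and blue_bin above 1 N), for 0.05 s.
At the end, for the whole second after the job is handed in: The blue bin hangs at rest over the blue label, its lip in the pocket (tongue between lip and bin), down to within 3 mm of home and within 20 mm sideways of the place's middle, upright within 0.15 rad, with all three blanks in it (((x of louvre_left in the frame of blue_lip between -0.009 and -0.0015 m and y of louvre_left in the frame of blue_lip between -0.025 and 0.025 m and z of louvre_left in the frame of blue_lip between 0.001 and 0.009 m) or (x of louvre_right in the frame of blue_lip between -0.009 and -0.0015 m and y of louvre_right in the frame of blue_lip between -0.025 and 0.025 m and z of louvre_right in the frame of blue_lip between 0.001 and 0.009 m)) and y of lip_edge in the frame of place between -0.02 and 0.02 m and angle between blue_bin's own z axis and vertical below 0.15 rad and linear speed of blue_bin below 0.02 m/s and distance between each of blank1, blank2, blank3 and blue_bin below 0.055 m and z of each of blank1, blank2, blank3 in the frame of blue_bin above 0 m); the robot touches nothing.
It fails at once if the red bin is shifted by more than 20 mm (distance of red_bin from where it was at the start of the episode above 0.02 m).
It fails at once if the blue bin or its lip is forced against the panel with more than 35 N (contact force between blue_lip and anything else above 35 N or contact force between blue_bin and louvre_left above 35 N or contact force between blue_bin and louvre_right above 35 N).
It also fails if it takes over 50 s, if anything falls off the work surface, if the arm or the gripper's body presses on something with over 40 N, if the wrist force passes 120 N, or if a joint passes its speed limit or range.

## Robot

A 6-joint arm with a two-finger parallel gripper is mounted at the origin on the work surface. World frame = base frame: x ahead of the robot, y to its left, z up, the work surface at z = 0. Lengths are in m, angles in rad, forces in N, time in s.
With the tool pointing down it reaches from about 0.325 to 0.775 m from the base axis. Payload 5.5 kg.
Tool frame: the origin (TCP) lies midway between the tips of the shut fingers; the grasp point (between the pads) lies manip.grasp_offset behind it (manip.grasp_offset is the distance from the TCP to the grasp point, in m); x points along the fingers, z is the direction in which the jaws open and shut, and the axes are right-handed (so a half turn about x gives the same grasp; the last joint's range is limited). The gripper opens to 88 mm and grips with 3 to 60 N. Pads are 20 mm wide; open, the fingers measure 115 mm over their backs; the gripper's body (75 mm by 178 mm) begins 61 mm behind the grasp point.
Start: joints at [1.086, 0.091, 1.231, -0, 1.82, -0.057], TCP at [0.249, 0.546, 0.223] pointing down, gripper open.
Joint ranges: [-2.87, 2.87], [-0.86, 2.18], [0.17, 2.46], [-1.51, 4.65], [0.06, 2.69], [-2.65, 2.65]. Speed limits (rad/s): [2.57, 2.57, 3.01, 3.14, 3.14, 3.14].

## Interface

Orientations are given as [roll, pitch, yaw] about the fixed x, y, z axes, in that order (R = Rz(yaw) Ry(pitch) Rx(roll)).
In Python, from workcell import manip, viewer gives the robot as it stands.
- The arm moves only by the tool apply_moves, never from a script. Its argument "rows" is a list of rows, each a list of 7 numbers: the shift along the tool's x, y, z in m, then the turn, a rotation vector about the tool's x, y, z in rad, then the opening, from -1 (shut) to 1 (fully open). In form: [[x, y, z, ax, ay, az, grip], ...]. A call has 1 to 12 rows; each row shifts and turns the commanded pose from where the row before left it, along the tool's axes as they then stand; what a row does not reach is not made up. A row lasts 1/8 s, in which the tool goes at most 62.5 mm and 10.7 degrees, less where a joint would pass 70% of its speed; a pose out of reach is approached as far as the arm can. A call with a gripper value outside its range is refused whole. The fingers move at their own pace and stop on an object; "force" is the grip in N (left out, the last holds). Time passes only in rows, so rows that do not move let the fingers close. It gives the time, the measured TCP pose, the force and the opening at its end, in the units of the state.
- manip.observe(): the state, without advancing time (a new reading comes with each control period).
- viewer.capture(name): name is "scene" or "top" or "wrist"; returns a dict with "img" (384x512x3 uint8, red, green, blue), "z_map" (384x512 float32, m along the optical axis (not along the pixel's ray), 0 where there is no reading), "K" (3x3 intrinsics, pixels), "origin" and "rotation" of the camera in the world; the wrist camera has in their place "tool_from_camera" (4x4, takes a point from camera to tool coordinates, whose origin is the TCP and whose axes are the tool frame's). Camera axes: x right, y up, looking along -z (the intrinsics and any distortion apply to the point x, -y, -z); pixel columns grow to the right and rows downward; lengths in m; the calibration is good to about 2 mm. A picture is of the moment at which its call begins: read the wrist's pose just before it.
- manip.hand_in(): hands the job in, once; it reports no verdict.
The state is a dict: "time": time; "joints": joint angles; "qd": joint speeds; "joint_efforts": joint torques, N m; "position": TCP position; "orientation": TCP orientation; "force": force on the tool from outside, world axes, zero at the start; "wrist_torque": the same for the moment, N m; "finger_gap": finger opening in m.
Only numpy, scipy, OpenCV 4.12 (cv2) and the standard library are available. Lean on these libraries where they do the work, as an engineer would, in place of code of your own. Each camera call takes 0.05 s, during which the arm holds its last target. There are 200 camera calls.

## Working session

There is one attempt and no reset: what is moved stays moved. The work goes in short steps, Python scripts to look and compute and a tool call to move; the robot and the scene stay as the last step left them, time stands still between calls to the robot, and variables do not carry over. Pictures are saved under pics/ and viewed, about 8 in all and at most 12, crops included, and the job is handed in when it is done.

Besides the shell and the picture viewer there is one more tool, called after "Call:" as name([rows], argument=value, ...), one row to a line, values as JSON. apply_moves: Moves the arm, as the interface text tells. Its arguments: {"type":"object","properties":{"rows":{"type":"array","items":{"type":"array","items":{"type":"number"}}},"force":{"type":"number"}},"required":["rows"]}

```bash
mkdir -p pics; cat > h.py <<'E'
import numpy as np, cv2
from scipy.spatial.transform import Rotation as R
from workcell import manip, viewer
def cap(n):
    s=manip.observe(); c=viewer.capture(n)
    if 'origin' in c:
        o=np.array(c['origin']); Rm=np.array(c['rotation'])
    else:
        T=np.array(c['tool_from_camera']); Rt=R.from_euler('xyz',s['orientation']).as_matrix()
        o=Rt@T[:3,3]+np.array(s['position']); Rm=Rt@T[:3,:3]
    z=c['z_map']; K=np.array(c['K']); v,u=np.mgrid[:z.shape[0],:z.shape[1]]
    P=np.stack([(u-K[0,2])/K[0,0]*z,-(v-K[1,2])/K[1,1]*z,-z],-1)@Rm.T+o
    P[z==0]=np.nan
    return c['img'],P,c
E
python3 - <<'E'
from h import *
print(manip.observe(), manip.grasp_offset)
a=[]
for n in('scene','top'):
    i,P,c=cap(n); np.save(n+'.npy',P); cv2.imwrite(n+'.png',i[...,::-1]); 
    cv2.imwrite('pics/'+n+'1.png',cv2.resize(i[...,::-1],(768,576))); print(n,c['origin'],c['K'],[k for k in c])
E
```

```text
{'time': 0.0, 'joints': array([ 1.08632950e+00,  9.18183663e-02,  1.23187993e+00,  1.19034913e-05,
        1.81982057e+00, -5.67501462e-02]), 'qd': array([ 0.00043347,  0.00240488,  0.00011743, -0.00019778,  0.00142039,
       -0.00153189]), 'joint_efforts': array([ 1.07651147e-04, -4.46470106e+01, -4.06432128e+01,  6.96879113e-02,
        2.99651502e-02, -1.58681869e-04]), 'position': array([0.24875846, 0.5456651 , 0.22153451]), 'orientation': array([ 3.07885055,  1.56887008, -2.0612522 ]), 'force': array([0.10933653, 0.15187423, 0.23172818]), 'wrist_torque': array([ 0.01383311, -0.01119986,  0.00288148]), 'finger_gap': 0.08806221755310113} 0.0187Traceback (most recent call last):
  File "<stdin>", line 5, in <module>
  File "h.py", line 12, in cap
    P=np.stack([(u-K[0,2])/K[0,0]*z,-(v-K[1,2])/K[1,1]*z,-z],-1)@Rm.T+o
      ~~~~~~~~~~~~~~~~~~~~~~~~~~~~~~~~~~~~~~~~~~~~~~~~~~~~~~~~~~~~~~~^~
ValueError: operands could not be broadcast together with shapes (384,512) (3,)
```

```bash
sed -i "s/Rm=np.array(c\['rotation'\])/Rm=R.from_euler('xyz',c['rotation']).as_matrix()/" h.py
python3 - <<'E'
from h import *
for n in('scene','top'):
    i,P,c=cap(n); np.save(n+'.npy',P); cv2.imwrite(n+'.png',i[...,::-1]); 
    cv2.imwrite('pics/'+n+'1.png',cv2.resize(i[...,::-1],(768,576))); print(n,c['origin'],c['rotation'],c['K'],[k for k in c])
    print(P[300:380:20,100:500:100].round(3).tolist())
E
```

```text
scene [ 0.81945866 -0.54363412  0.85017917] [ 0.69759466 -0.01023673  0.46474584] [[470.48463003   0.         255.26519816]
 [  0.         470.48463003 198.5190601 ]
 [  0.           0.           1.        ]] ['img', 'z_map', 'K', 'origin', 'rotation']
[[[0.351, -0.279, -0.001], [0.529, -0.19, 0.003], [0.708, -0.107, 0.016], [0.879, -0.055, 0.076]], [[0.378, -0.313, -0.001], [0.549, -0.225, -0.002], [0.725, -0.145, 0.014], [0.89, -0.093, 0.074]], [[0.403, -0.345, -0.002], [0.571, -0.261, 0.0], [0.741, -0.184, 0.02], [0.9, -0.131, 0.078]], [[0.427, -0.375, -0.002], [0.591, -0.293, 0.0], [0.755, -0.215, 0.012], [0.909, -0.164, 0.075]]]
top [ 0.44569861 -0.00158846  0.83794528] [ 0.1057657  -0.00670067 -1.58217312] [[380.87017156   0.         257.5750038 ]
 [  0.         380.87017156 194.289371  ]
 [  0.           0.           1.        ]] ['img', 'z_map', 'K', 'origin', 'rotation']
[[[0.31, 0.334, -0.004], [0.308, 0.118, -0.0], [0.305, -0.097, -0.002], [0.302, -0.313, -0.001]], [[0.268, 0.332, -0.002], [0.266, 0.118, 0.002], [0.263, -0.096, 0.001], [0.26, -0.311, -0.001]], [[0.229, 0.327, 0.005], [0.224, 0.118, -0.002], [0.222, -0.095, 0.001], [0.219, -0.308, 0.0]], [[0.189, 0.325, 0.007], [0.184, 0.117, 0.0], [0.181, -0.094, -0.001], [0.177, -0.307, -0.002]]]
```

View pics/scene1.png

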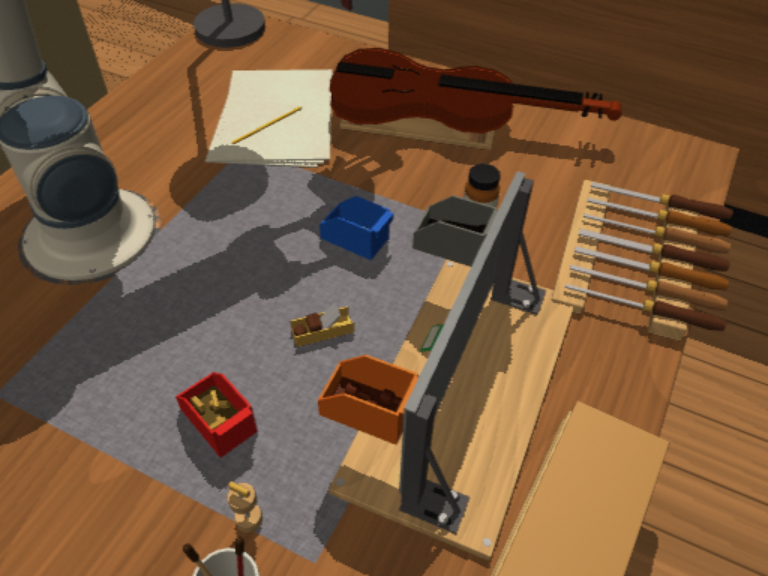

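View pics/top1.png

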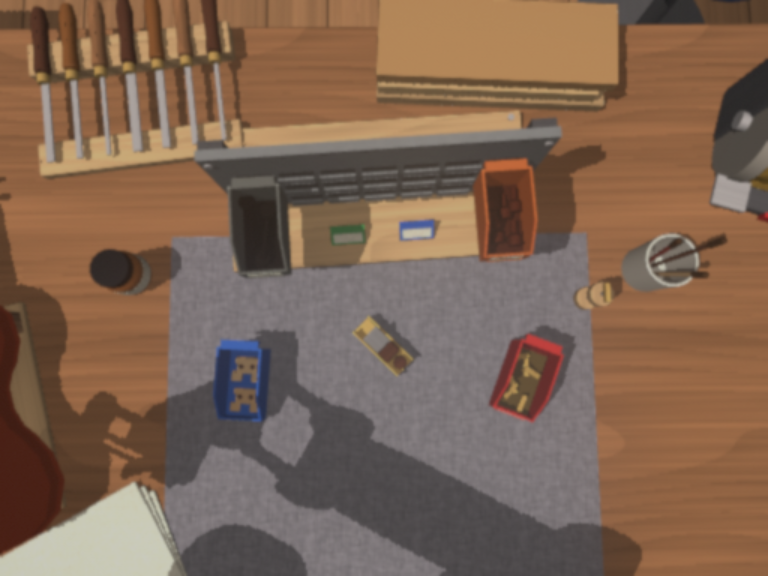

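```bash
python3 - <<'E'
from h import *
P=np.load('top.npy'); im=cv2.imread('top.png')
hsv=cv2.cvtColor(im,cv2.COLOR_BGR2HSV); H,S,V=[hsv[...,k].astype(int) for k in range(3)]
blue=(abs(H-112)<14)&(S>130)
v,u=np.mgrid[:384,:512]
b=blue&(v>200)&(u<200); Q=P[b]; Q=Q[~np.isnan(Q).any(1)]
print('bin',len(Q),Q.min(0),Q.max(0))
# project known rim points: high ones
for lo,hi in((.055,.08),(.02,.055)):
    q=Q[(Q[:,2]>lo)&(Q[:,2]<hi)]; print(lo,len(q),cv2.minAreaRect((q[:,:2]*1000).astype(np.float32)))
l=blue&(v<170)&(v>140)&(u>250); print('lab',P[l].mean(0), cv2.minAreaRect((P[l][:,:2]*1000).astype(np.float32)))
g=(abs(H-60)<25)&(S>70)&(v>140)&(v<170)&(u>200)&(u<260); print('green',P[g].mean(0),g.sum())
# top view panel: top edge & front face points by height
m=(v>80)&(v<150)&(u>140)&(u<370)&(P[...,2]>.05)
for zlo,zhi in((.228,.25),(.2,.228),(.17,.185),(.1,.16)):
    q=P[m&(P[...,2]>zlo)&(P[...,2]<zhi)]
    if len(q)>20: print(zlo,len(q),q.min(0).round(3),q.max(0).round(3),np.median(q,0).round(3))
for uu in (200,230,260,275,285,300): print(uu,[tuple(P[r,uu].round(3)) for r in range(92,150,3)])
cv2.imwrite('pics/crop.png',np.hstack([cv2.resize(im[70:185,130:380],None,fx=3,fy=3,interpolation=cv2.INTER_CUBIC)]))
E
```

```text
bin 410 [ 0.35423063  0.16221232 -0.00070215] [0.46360236 0.22455143 0.06877278]
0.055 192 ((437.6819763183594, 178.94525146484375), (83.94984436035156, 48.55696105957031), 45.265132904052734)
0.02 26 ((358.3795166015625, 194.19143676757812), (16.749971389770508, 58.12510681152344), 10.143908500671387)
lab [ 0.62873351 -0.05215024  0.0308416 ] ((628.4605102539062, -52.02947235107422), (4.681393623352051, 41.253761291503906), 4.348389625549316)
green [0.62175316 0.04850487 0.03008761] 116
0.228 2204 [ 0.654 -0.194  0.228] [0.698 0.184 0.241] [ 0.671 -0.004  0.237]
0.2 1311 [ 0.652 -0.198  0.2  ] [0.7   0.192 0.228] [ 0.666 -0.006  0.215]
0.17 1900 [ 0.594 -0.199  0.17 ] [0.678 0.199 0.185] [ 0.657 -0.013  0.18 ]
0.1 2829 [ 0.599 -0.2    0.101] [0.678 0.2   0.16 ] [ 0.649 -0.038  0.131]
200 [(np.float64(0.764), np.float64(0.118), np.float64(0.015)), (np.float64(0.758), np.float64(0.118), np.float64(0.014)), (np.float64(0.668), np.float64(0.085), np.float64(0.238)), (np.float64(0.663), np.float64(0.086), np.float64(0.236)), (np.float64(0.66), np.float64(0.087), np.float64(0.23)), (np.fl
[... 6141 characters left out ...]
67), np.float64(-0.09), np.float64(0.131)), (np.float64(0.671), np.float64(-0.093), np.float64(0.108)), (np.float64(0.662), np.float64(-0.091), np.float64(0.12)), (np.float64(0.671), np.float64(-0.097), np.float64(0.069)), (np.float64(0.661), np.float64(-0.096), np.float64(0.08)), (np.float64(0.673), np.float64(-0.104), np.float64(0.014)), (np.float64(0.667), np.float64(-0.104), np.float64(0.013)), (np.float64(0.66), np.float64(-0.104), np.float64(0.013)), (np.float64(0.652), np.float64(-0.103), np.float64(0.016)), (np.float64(0.646), np.float64(-0.103), np.float64(0.014)), (np.float64(0.639), np.float64(-0.103), np.float64(0.014)), (np.float64(0.633), np.float64(-0.103), np.float64(0.013))]
```

View pics/crop.png

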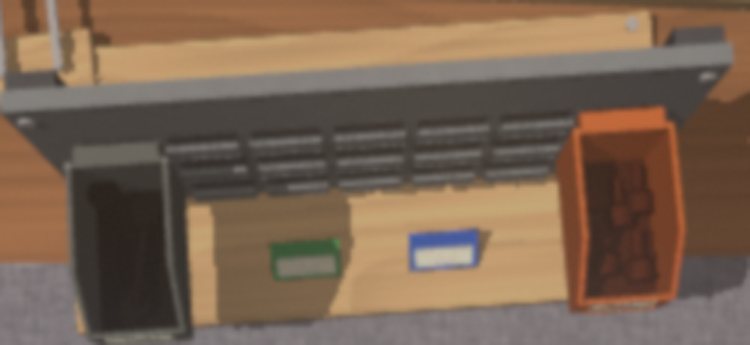

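```bash
python3 - <<'E'
from h import *
from scipy.optimize import minimize
P=np.load('top.npy'); im=cv2.imread('top.png')
hsv=cv2.cvtColor(im,cv2.COLOR_BGR2HSV); H,S,V=[hsv[...,k].astype(int) for k in range(3)]
blue=(abs(H-112)<14)&(S>130); v,u=np.mgrid[:384,:512]
# panel face
f=P[(P[...,2]>.19)&(P[...,2]<.225)&(u>190)&(u<330)&(v<130)]; 
k=np.polyfit(f[:,1],f[:,0],1); print('face x=',k, 'yaw',-np.arctan(k[0]), 'res',(f[:,0]-np.polyval(k,f[:,1])).std())
yaw=-np.arctan(k[0])
# tongue pixels top row: offset from face 5..11mm, z .168-.185
d=np.polyval(k,P[...,1])-P[...,0]
t=(d>.0055)&(d<.012)&(P[...,2]>.166)&(P[...,2]<.184)&(u>180)&(u<330)
ys=np.sort(P[t][:,1]); g=np.where(np.diff(ys)>.003)[0]
for s in np.split(ys,g+1): print('tongue y',s.min().round(4),s.max().round(4),s.mean().round(4),len(s))
print('tongue front d',np.median(d[t]))
Q=P[blue&(v>200)&(u<200)]; Q=Q[(Q[:,2]>.06)]
# rim model: side walls x -15..50, y=+-28.5; rear wall to lip: x 47..59.5, |y|<30
def cost(p):
    c,s=np.cos(p[2]),np.sin(p[2]); dx,dy=Q[:,0]-p[0],Q[:,1]-p[1]
    a,b=c*dx+s*dy,-s*dx+c*dy
    side=np.hypot(np.maximum(0,np.maximum(-.015-a,a-.05)),np.abs(np.abs(b)-.0285))
    rear=np.hypot(np.maximum(0,np.abs(a-.053)-.0065),np.maximum(0,abs(b)-.03))
    e=np.minimum(side,rear); return np.minimum(e,.006).sum()
best=min((minimize(cost,[x,y,w],method='Nelder-Mead',options=dict(xatol=1e-5,fatol=1e-6)) for x in(.40,.41,.42) for y in(.185,.195) for w in(-.1,0,.1)),key=lambda r:r.fun)
print('bin',best.x,best.fun/len(Q),len(Q)); print(Q[:,:3].min(0),Q.max(0))
s=manip.observe(); print(R.from_euler('xyz',s['orientation']).as_matrix().round(3))
big=cv2.resize(im[215:290,135:190],None,fx=8,fy=8,interpolation=cv2.INTER_CUBIC); cv2.imwrite('pics/bin.png',big)
E
```

```text
face x= [-0.06007062  0.66560298] yaw 0.059998519714186765 res 0.0003656664510481408
tongue y -0.1354 -0.1244 -0.1298 25
tongue y -0.1205 -0.0787 -0.0993 87
tongue y -0.071 -0.0288 -0.05 88
tongue y -0.02 0.0197 -0.0003 85
tongue y 0.03 0.0708 0.05 88
tongue y 0.0787 0.1205 0.0998 87
tongue y 0.1248 0.1268 0.1257 9
tongue front d 0.009256699299173943
bin [ 0.40336428  0.1942008  -0.06364132] 0.00013781649793491972 187
[0.39145119 0.16221232 0.06014708] [0.46360236 0.22031126 0.06877278]
[[-0.001 -0.91   0.415]
 [-0.001  0.415  0.91 ]
 [-1.     0.    -0.001]]
```

View pics/bin.png

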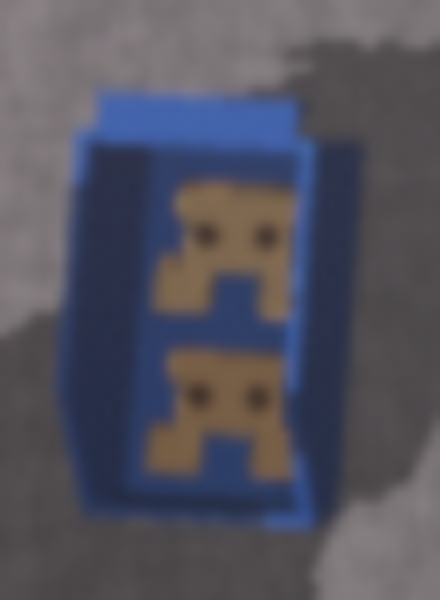

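Call:
apply_moves([
  [0,0,0,-0.182,0,0,1],
  [0,0,0,-0.182,0,0,1],
  [0.008,-0.0227,-0.0426,0,0,0,1],
  [0.008,-0.0227,-0.0426,0,0,0,1],
  [0.008,-0.0227,-0.0426,0,0,0,1],
  [0.008,-0.0227,-0.0426,0,0,0,1],
  [0.008,-0.0227,-0.0426,0,0,0,1],
  [0.008,-0.0227,-0.0426,0,0,0,1],
  [0.008,-0.0227,-0.0426,0,0,0,1],
  [0.008,-0.0227,-0.0426,0,0,0,1],
  [0,0,0,0,0,0,1],
], force=20)

```text
time: 1.52
position: [0.409, 0.1916, 0.1576]
orientation: [2.378, 1.569, -2.403]
force: [-1.2, 1.0, 0.4]
finger_gap: 0.0877
```

```bash
python3 - <<'E'
from h import *
s=manip.observe(); Rm=R.from_euler('xyz',s['orientation']).as_matrix(); print(s['position'],Rm.round(4).tolist())
i,P,c=cap('wrist'); np.save('w.npy',P); cv2.imwrite('pics/w1.png',i[...,::-1])
tgt=np.array([.4084,.1939,.0263]); print('tool shift',Rm.T@(tgt-s['position']))
hsv=cv2.cvtColor(i,cv2.COLOR_RGB2HSV).astype(int); b=(abs(hsv[...,0]-112)<14)&(hsv[...,1]>130)
Q=P[b]; Q=Q[(Q[:,2]>.06)&(Q[:,2]<.072)]; print(len(Q),Q.min(0),Q.max(0))
L=Q[Q[:,1]>.196]; Rr=Q[Q[:,1]<.19]
for x in(.40,.41,.42,.43,.44):
    q=Q[abs(Q[:,0]-x)<.003]; print(x,q[:,1].min() if len(q) else 0,q[:,1].max() if len(q) else 0)
E
```

```text
[0.40895347 0.19164611 0.15761714] [[-0.0013, -0.9976, 0.0686], [-0.0012, 0.0686, 0.9976], [-1.0, 0.0013, -0.0013]]
tool shift [0.13131491 0.00054194 0.00238283]
1175 [0.37986193 0.16045984 0.0600056 ] [0.46443448 0.22397278 0.06843492]
0.4 0.16333492611639208 0.2235344511075414
0.41 0.16308953949919772 0.22218854644913155
0.42 0.16199432107163494 0.22185458720411172
0.43 0.16218642826581645 0.2214713288418807
0.44 0.16119215716307989 0.22007388029061292
```

View pics/w1.png

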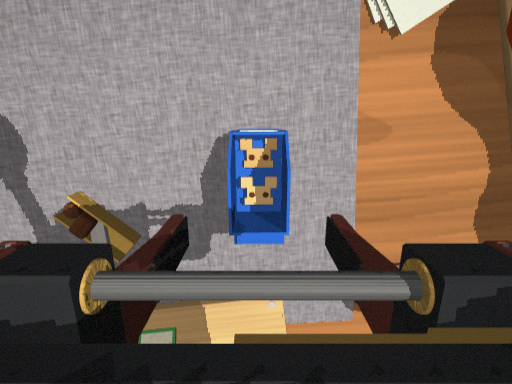

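Call:
apply_moves([
  [0.04,0.0003,0.0015,0,0,0,1],
  [0.04,0,0,0,0,0,1],
  [0.03,0,0,0,0,0,1],
  [0.021,0,0,0,0,0,1],
  [0,0,0,0,0,0,-1],
  [0,0,0,0,0,0,-1],
  [0,0,0,0,0,0,-1],
  [0,0,0,0,0,0,-1],
  [0,0,0,0,0,0,-1],
], force=20)

```text
time: 2.7
position: [0.409, 0.1961, 0.0291]
orientation: [-1.1, 1.568, 0.407]
force: [-0.6, 0.4, 5.6]
finger_gap: 0.0598
```

Call:
apply_moves([
  [0,0,0,0,0,0,-1],
  [0,0,0,0,0,0,-1],
  [-0.01,0,0,0,0,0,-1],
  [-0.02,0,0,0,0,0,-1],
  [0,0,0,0,0,0,-1],
  [0,0,0,0,0,0,-1],
], force=35)

```text
time: 3.45
position: [0.408, 0.1957, 0.057]
orientation: [1.903, 1.57, -2.873]
force: [0.5, -0.1, -2.3]
finger_gap: 0.06
```

```bash
python3 - <<'E'
from h import *
s=manip.observe(); Rm=R.from_euler('xyz',s['orientation']).as_matrix(); print(s['position'],Rm.round(4).tolist(),s['force'],s['wrist_torque'])
i,P,c=cap('wrist'); cv2.imwrite('pics/w2.png',i[...,::-1])
hsv=cv2.cvtColor(i,cv2.COLOR_RGB2HSV).astype(int); b=(abs(hsv[...,0]-112)<14)&(hsv[...,1]>130)
Q=P[b]; Q=Q[~np.isnan(Q).any(1)]; T=(Q-s['position'])@Rm; print('tool-frame blue',T.min(0),T.max(0)); print(Q.min(0),Q.max(0))
E
```

```text
[0.40795299 0.19567262 0.05700255] [[-0.0007, -0.998, 0.0638], [-0.0002, 0.0638, 0.998], [-1.0, 0.0007, -0.0002]] [ 0.51874033 -0.06191985 -2.28780231] [ 0.01216074  0.06705164 -0.00041944]
tool-frame blue [-0.12080138 -0.04445591 -0.05088546] [0.05764843 0.05707561 0.03654489]
[ 0.3497505   0.14465441 -0.00063596] [0.45370644 0.23289439 0.17782845]
```

View pics/w2.png

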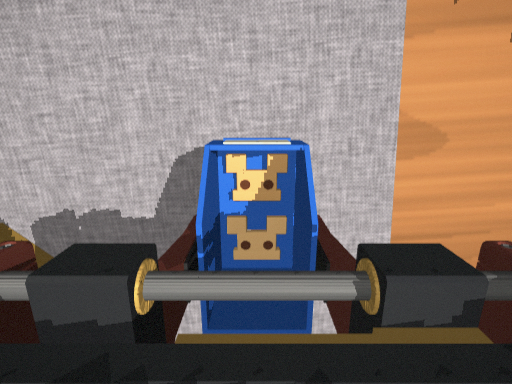

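Call:
apply_moves([
  [-0.03,0,0,-0.042,0,0,-1],
  [-0.045,0,0,-0.041,0,0,-1],
  [-0.04,0,0,-0.041,0,0,-1],
  [0,0,-0.025,0,0,0,-1],
  [0,0,-0.045,0,0,0,-1],
  [0,0,-0.045,0,0,0,-1],
  [0,0,-0.045,0,0,0,-1],
  [0,-0.02,-0.045,0,0,0,-1],
  [0,-0.038,-0.035,0,0,0,-1],
  [0,-0.038,-0.021,0,0,0,-1],
  [0,-0.02,0,0,0,0,-1],
  [0,0,0,0,0,0,-1],
])

```text
time: 5.0
position: [0.5399, -0.0579, 0.1707]
orientation: [1.313, 1.567, 2.943]
force: [-0.6, 0.3, -1.9]
finger_gap: 0.0597
```

```bash
python3 - <<'E'
from h import *
s=manip.observe(); Rm=R.from_euler('xyz',s['orientation']).as_matrix(); p=s['position']; print(p,Rm.round(4).tolist(),s['force'],s['wrist_torque'],s['finger_gap'])
print('to standoff', Rm.T@(np.array([.5922,-.0546,.172])-p))
i,P,c=cap('scene'); cv2.imwrite('pics/s2.png',cv2.resize(i[60:320,180:420][...,::-1],None,fx=2.3,fy=2.3,interpolation=cv2.INTER_CUBIC))
for n in('scene','top'):
    i,P,c=cap(n)
    hsv=cv2.cvtColor(i,cv2.COLOR_RGB2HSV).astype(int); b=(abs(hsv[...,0]-112)<14)&(hsv[...,1]>130)&(P[...,2]>.12)
    T=(P[b]-p)@Rm; T=T[(abs(T[:,2])<.04)&(abs(T[:,1])<.08)]; print(n,len(T),T.min(0),T.max(0))
    if n=='top': np.save('T.npy',T)
    # rear wall/rim height vs tool y
    for y in np.arange(-.06,.06,.01):
        t=T[abs(T[:,1]-y)<.005]
        if len(t): print(round(y,3),len(t),'top(x min)',np.percentile(t[:,0],3).round(4),'bot',t[:,0].max().round(4))
E
```

```text
[ 0.53985443 -0.05794484  0.17067191] [[-0.0033, -0.9982, -0.0599], [0.0007, -0.0599, 0.9982], [-1.0, 0.0033, 0.0009]] [-0.63165067  0.33526821 -1.86893075] [ 0.05307089  0.02223704 -0.02747521] 0.05965162297997442
to standoff [-0.00149853 -0.05244733  0.00020673]
scene 1365 [-0.11505677 -0.05630327 -0.03879884] [0.0303882  0.05385706 0.03132737]
-0.06 43 top(x min) -0.0395 bot -0.0234
-0.05 239 top(x min) -0.0384 bot 0.0239
-0.04 167 top(x min) -0.038 bot 0.0304
-0.03 204 top(x min) -0.0919 bot 0.03
-0.02 238 top(x min) -0.0373 bot 0.0296
-0.01 173 top(x min) -0.0372 bot 0.0275
0.0 54 top(x min) -0.037 bot 0.0296
0.01 34 top(x min) 0.0104 bot 0.0302
0.02 52 top(x min) -0.0079 bot 0.0304
0.03 55 top(x min) -0.006 bot 0.0295
0.04 58 top(x min) -0.0076 bot 0.0293
0.05 48 top(x min) -0.0069 bot 0.0287
top 164 [-0.0305369   0.01636328 -0.02731464] [0.02755225 0.05378663 0.0309927 ]
0.02 28 top(x min) 0.0227 bot 0.0275
0.03 44 top(x min) -0.0291 bot 0.0276
0.04 56 top(x min) -0.0217 bot 0.0275
0.05 36 top(x min) -0.0131 bot 0.0273
```

View pics/s2.png

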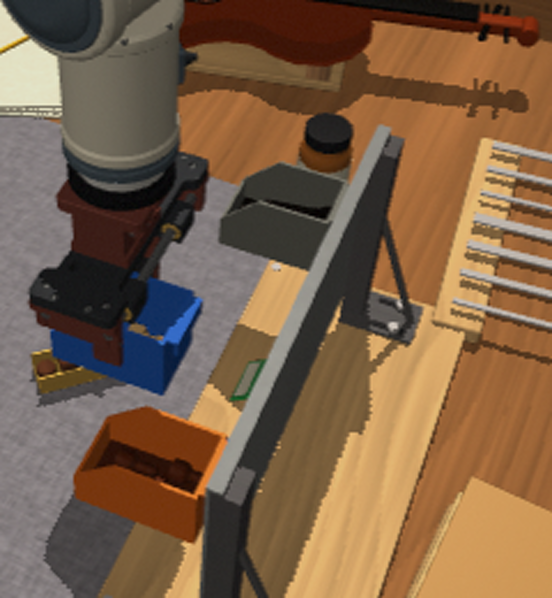

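Call:
apply_moves([
  [0,-0.012,0,0,0,0,-1],
  [0,-0.018,0,0,0,0,-1],
  [0,-0.018,0,0,0,0,-1],
  [0,-0.012,0,0,0,0,-1],
  [0,-0.006,0,0,0,0,-1],
  [0,0,0,0,0,0,-1],
  [0,0,0,0,0,0,-1],
])

```text
time: 6.02
position: [0.6053, -0.0538, 0.1728]
orientation: [2.054, 1.571, -2.598]
force: [0.3, 0.2, -2.0]
finger_gap: 0.06
```

Call:
apply_moves([
  [0,-0.003,0,0,0,0,-1],
  [0,-0.003,0,0,0,0,-1],
  [0,-0.001,0,0,0,0,-1],
  [0,0,0,0,0,0,-1],
  [0,0,0,0,0,0,-1],
])

```text
time: 6.65
position: [0.6126, -0.0534, 0.1726]
orientation: [1.76, 1.571, -2.893]
force: [-0.1, -0.3, -3.0]
finger_gap: 0.0596
```

Call:
apply_moves([
  [0,-0.001,0,0,0,0,-1],
  [0,0,0,0,0,0,-1],
])

```text
time: 6.9
position: [0.6129, -0.0534, 0.1727]
orientation: [1.542, 1.569, -3.11]
force: [-5.4, 0.1, -0.1]
finger_gap: 0.0597
```

Call:
apply_moves([
  [0,-0.001,0,0,0,0,-1],
  [0,0,0,0,0,0,-1],
])

```text
time: 7.15
position: [0.6129, -0.0534, 0.1727]
orientation: [1.529, 1.567, -3.124]
force: [-10.6, -0.5, 2.4]
finger_gap: 0.0598
```

Call:
apply_moves([
  [0,0.0038,0,0,0,0,-1],
  [0,0,0,0,0,0,-1],
  [0.004,0,0,0,0,0,-1],
  [0.004,0,0,0,0,0,-1],
  [0.004,0,0,0,0,0,-1],
  [0.002,0,0,0,0,0,-1],
  [0.002,0,0,0,0,0,-1],
  [0,0,0,0,0,0,-1],
  [0,0,0,0,0,0,-1],
])

```text
time: 8.28
position: [0.6109, -0.0535, 0.1568]
orientation: [-1.744, 1.57, -0.113]
force: [0.4, 0.2, -2.1]
finger_gap: 0.0599
```

Call:
apply_moves([
  [0.002,0,0,0,0,0,-1],
  [0.002,0,0,0,0,0,-1],
  [0.002,0,0,0,0,0,-1],
  [0,0,0,0,0,0,-1],
  [0,0,0,0,0,0,-1],
])

```text
time: 8.9
position: [0.6108, -0.0535, 0.1507]
orientation: [-2.257, 1.571, -0.626]
force: [-0.6, -0.5, -2.4]
finger_gap: 0.0596
```

Call:
apply_moves([
  [0.001,0,0,0,0,0,-1],
  [0.001,0,0,0,0,0,-1],
  [0,0,0,0,0,0,-1],
  [0,0,0,0,0,0,-1],
])

```text
time: 9.4
position: [0.6108, -0.0535, 0.1486]
orientation: [1.175, 1.571, 2.806]
force: [0.0, 0.0, -1.3]
finger_gap: 0.0598
```

Call:
apply_moves([
  [0.001,0,0,0,0,0,-1],
  [0,0,0,0,0,0,-1],
  [0,0,0,0,0,0,-1],
])

```text
time: 9.78
position: [0.6108, -0.0535, 0.1476]
orientation: [1.176, 1.571, 2.807]
force: [0.7, 1.1, -1.8]
finger_gap: 0.0596
```

Call:
apply_moves([
  [0.001,0,0,0,0,0,-1],
  [0,0,0,0,0,0,-1],
  [0,0,0,0,0,0,-1],
])

```text
time: 10.15
position: [0.6108, -0.0535, 0.1466]
orientation: [1.079, 1.571, 2.71]
force: [-0.5, 0.8, -1.9]
finger_gap: 0.0599
```

Call:
apply_moves([
  [0.001,0,0,0,0,0,-1],
  [0,0,0,0,0,0,-1],
  [0,0,0,0,0,0,-1],
])

```text
time: 10.52
position: [0.6109, -0.0535, 0.146]
orientation: [-1.774, 1.57, -0.143]
force: [-1.0, -0.5, 0.6]
finger_gap: 0.0595
```

Call:
apply_moves([
  [0.0007,0,0,0,0,0,-1],
  [0,0,0,0,0,0,-1],
  [0,0,0,0,0,0,-1],
])

```text
time: 10.9
position: [0.6109, -0.0535, 0.1459]
orientation: [-1.763, 1.57, -0.132]
force: [-3.4, 0.4, 5.4]
finger_gap: 0.0598
```

Call:
apply_moves([
  [-0.0009,0,0,0,0,0,-1],
  [0,0,0,0,0,0,-1],
  [0,0,0,0,0,0,-1],
  [0,0,0,0,0,0,-1],
])

```text
time: 11.4
position: [0.6109, -0.0535, 0.1459]
orientation: [-1.733, 1.57, -0.102]
force: [-1.3, 0.1, 3.4]
finger_gap: 0.0599
```

```bash
python3 - <<'E'
from h import *
i,P,c=cap('top'); cv2.imwrite('pics/t3.png',cv2.resize(i[70:200,180:380][...,::-1],None,fx=4,fy=4,interpolation=cv2.INTER_CUBIC))
print(manip.observe()['force'])
E
```

```text
[-2.26724354  0.76952432  3.89525686]
```

View pics/t3.png

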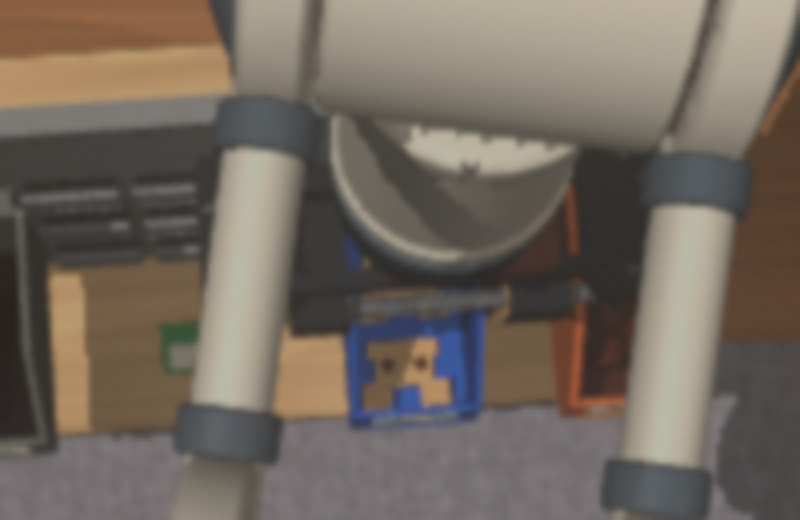

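Call:
apply_moves([
  [-0.0009,0,0,0,0,0,-1],
  [0,0,0,0,0,0,-1],
  [0,0,0,0,0,0,-1],
  [0,0,0,0,0,0,-1],
])

```text
time: 11.95
position: [0.6105, -0.0535, 0.1461]
orientation: [1.417, 1.57, 3.048]
force: [0.5, -0.1, -0.9]
finger_gap: 0.0595
```

Call:
apply_moves([
  [0,0,0,0,0,0,-1],
  [0,0.0015,0,0,0,0,-1],
  [0,0.0015,0,0,0,0,-1],
  [0,0,0,0,0,0,-1],
])

```text
time: 12.45
position: [0.609, -0.0536, 0.1463]
orientation: [-1.575, 1.568, 0.056]
force: [8.1, -0.6, -5.8]
finger_gap: 0.0599
```

Call:
apply_moves([
  [0,0.001,0,0,0,0,-1],
  [0,0,0,0,0,0,-1],
])

```text
time: 12.7
position: [0.6091, -0.0535, 0.1462]
orientation: [-1.588, 1.565, 0.043]
force: [13.0, 0.3, -7.1]
finger_gap: 0.0597
```

Call:
apply_moves([
  [0,0.0006,0,0,0,0,-1],
  [0,0,0,0,0,0,-1],
  [0,0,0,0,0,0,-1],
])

```text
time: 13.08
position: [0.6091, -0.0536, 0.1462]
orientation: [-1.594, 1.564, 0.037]
force: [15.7, 0.3, -9.1]
finger_gap: 0.06
```

Call:
apply_moves([
  [0,-0.0015,0,0,0,0,-1],
  [0,-0.0018,0,0,0,0,-1],
  [0.0003,0,0,0,0,0,-1],
  [0,0,0,0,0,0,-1],
])

```text
time: 13.58
position: [0.6093, -0.0536, 0.1464]
orientation: [1.52, 1.57, -3.132]
force: [0.3, 0.6, -1.6]
finger_gap: 0.06
```

Call:
apply_moves([
  [0,0,0,0,0,0,-1],
  [0,0,0,0,0,0,-1],
  [0,0,0,0,0,0,0.45],
  [0,0,0,0,0,0,0.6],
  [0,0,0,0,0,0,0.75],
  [0,0,0,0,0,0,0.75],
  [0,0,0,0,0,0,0.75],
  [0,0,0,0,0,0,0.75],
], force=5)

```text
time: 14.58
position: [0.6095, -0.0536, 0.1464]
orientation: [2.328, 1.571, -2.324]
force: [-0.2, 0.2, -0.4]
finger_gap: 0.0765
```

Call:
apply_moves([
  [-0.005,0,0,0,0,0,0.75],
  [-0.015,0,0,0,0,0,0.75],
  [-0.03,0,0,0,0,0,0.75],
  [-0.04,0,0,0,0,0,0.75],
  [-0.02,0.03,0,0,0,0,0.75],
  [0,0.06,0,0,0,0,0.75],
  [0,0.06,0,0,0,0,0.75],
  [0,0.04,0,0,0,0,0.75],
  [0,0,0,0,0,0,0.75],
  [0,0,0,0,0,0,0.75],
])

```text
time: 15.82
position: [0.4205, -0.0651, 0.2574]
orientation: [-1.799, 1.569, -0.168]
force: [-0.7, -0.1, 0.3]
finger_gap: 0.0767
```

```bash
python3 - <<'E'
from h import *
s=manip.observe(); print(s['position'],s['force'])
for n in('top','scene'):
    i,P,c=cap(n)
    if n=='scene': cv2.imwrite('pics/s4.png',cv2.resize(i[100:360,80:400][...,::-1],None,fx=2.3,fy=2.3,interpolation=cv2.INTER_CUBIC))
    hsv=cv2.cvtColor(i,cv2.COLOR_RGB2HSV).astype(int); b=(abs(hsv[...,0]-112)<14)&(hsv[...,1]>130)&(P[...,2]>.1)&(P[...,2]<.2)&(P[...,0]>.54)&(P[...,0]<.69)
    Q=P[b]; print(n,len(Q),Q.min(0),Q.max(0))
    q=Q[Q[:,2]>.175]; print(np.polyfit(q[:,0],q[:,2],1), np.median(q[q[:,0]>.645],0))
E
```

```text
[ 0.42050426 -0.06506103  0.25743164] [-0.68056769 -0.05469091  0.29425516]
top 677 [ 0.55697714 -0.08238654  0.11135832] [ 0.66547884 -0.01971248  0.18626185]
[0.0612185  0.14171837] [ 0.65686854 -0.04991281  0.18197509]
scene 1894 [ 0.55706008 -0.08819791  0.11184092] [ 0.65799211 -0.0211652   0.18422306]
[0.0678477  0.13673428] [ 0.65394617 -0.05700093  0.18177198]
```

View pics/s4.png

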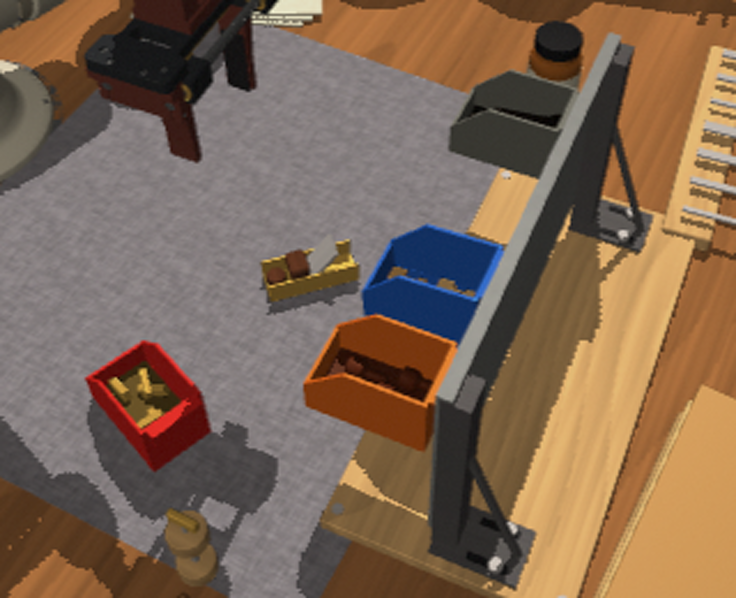

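The bin hangs home: its rim is at 0.182–0.184 m, it leans forward about 0.065 rad, and it is centred at y = -0.050. The blanks are in it and the red bin is untouched.

```bash
python3 -c "
from workcell import manip
print(manip.hand_in())"
```

```text
the job is handed in; nothing more can be done
None
```

The blue bin hangs on the louvre over the blue label. I lifted it over the louvre and felt for the panel face, which met it at about 10 N. Then I backed off and let the bin down until the bridge rested on the tongue. At that moment the load on the bin was briefly about 7 N, so I eased it off before the tug. The tug was about 13 to 16 N straight away from the panel. It held, and I released the bin and withdrew the arm.

- **Position:** in the last pictures the bin's rim at the rear is at about 182 mm, against 183 mm when home. It is centred sideways at y = -0.050 m, in line with the louvre.
- **Lean:** it leans forward about 0.065 rad, within the 0.15 rad limit.
- **Contents and surroundings:** blanks are visible in the bin, but the third lies under or behind another and I did not see it on its own. The red bin looks where it was; I did not measure it.
- **Time:** about 16 s of the 50 s allowed.

No check failed. Measurements disagreed by about 3 mm at the grasp: the fingers centred on the bin at y = 0.196 m, while the wrist camera had put it at about 0.1925 m. This did no harm.

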